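Load a circuit board into the test fixture and lock its sprung latch

ROBOT

A 6-joint arm with a two-finger parallel gripper is mounted at the origin on the work surface. World frame = base frame: x ahead of the robot, y to its left, z up, the work surface at z = 0. Lengths are in mm, angles in rad, forces in N, time in s.
With the tool pointing down it reaches from about 400 to 925 mm from the base axis. Payload 12.5 kg.
Tool frame: the origin (TCP) lies on the mounting face of the last link; the fingertips stand 190 mm ahead of it and the grasp point (between the pads) lies 171 mm ahead of it; x points along the fingers, y is the direction in which the jaws open and shut, and the axes are right-handed (so a half turn about x gives the same grasp; the last joint's range is limited). The gripper opens to 95 mm and grips with 3 to 60 N. Pads are 20 mm wide; open, the fingers measure 119 mm over their backs; the gripper's body (75 mm by 180 mm) begins 59 mm behind the grasp point.
Start: joints at [-1.27, 0.491, 1.559, -0, 1.092, -0.106], TCP at [247.314, -573.987, 404.761] pointing down, gripper open.
Joint ranges: [-3.1, 3.1], [-0.84, 2.19], [0.05, 2.79], [-1.13, 4.28], [0.06, 2.93], [-2.69, 2.69]. Speed limits (rad/s): [2.22, 2.22, 2.79, 3.14, 3.14, 3.14].

INTERFACE

Orientations are given as [roll, pitch, yaw] about the fixed x, y, z axes, in that order (R = Rz(yaw) Ry(pitch) Rx(roll)).
In Python, from cell import env, eyes gives the robot as it stands. The module is installed in compiled form; this text tells all that it offers.
- The arm moves only by the tool jog_arm, never from a script. Its argument "deltas" is one flat list of numbers, 7 for each row, row after row: the shift along the tool's x, y, z in mm, then the turn, a rotation vector about the tool's x, y, z in rad, then the opening, from 0 (shut) to 1 (fully open). A call has 1 to 10 rows; each row shifts and turns the pose as measured when the row begins, along the tool's axes as they then stand; what a row does not reach is not made up. A row lasts 1/8 s, in which the tool goes at most 62.5 mm and 10.7 degrees, less where a joint would pass 70% of its speed; a pose out of reach is approached as far as the arm can. A call is refused whole if a number of a shift passes 62.5 or a number of a turn 0.188, either way. A call with a gripper value outside its range is refused whole. The fingers move at their own pace and stop on an object; the grip force is fixed at half the most. Time passes only in rows, so rows that do not move let the fingers close. It gives the time, the measured TCP pose, the force and the opening at its end, in the units of the state.
- env.state(): the state, without advancing time (a new reading comes with each control period).
- eyes.read_camera(name): name is "scene" or "top" or "wrist"; returns a dict with "image" (480x640x3 uint8, red, green, blue), "fovy" (degrees; the focal length in pixels is half the picture's height over the tangent of half this angle, whatever the lens; pixels are square), "cx", "cy" (the principal point, pixels), "dist" ([k1, k2, p1, p2, k3] as OpenCV has them; the pictures are not rectified), "world_from_camera" (4x4, takes a point from camera to world coordinates). Camera axes: x right, y up, looking along -z (the intrinsics and any distortion apply to the point x, -y, -z); pixel columns grow to the right and rows downward; lengths in mm; the calibration is good to about 2 mm. A picture is of the moment at which its call begins. There is no depth.
- env.job_done(): hands the job in, once; it reports no verdict.
The state is a dict: "t": time; "joints": joint angles; "qvel": joint speeds; "tau": joint torques, N m; "eef_pos": TCP position; "tcp_rot": TCP orientation; "ft_force": force on the tool from outside, world axes, zero at the start; "moment": the same for the moment, N m; "opening": opening from 0.0 (shut) to 1.0 (fully open).
Only numpy, scipy, OpenCV 4.12 (cv2) and the standard library are available. Lean on these libraries where they do the work, as an engineer would, in place of code of your own. Each camera call takes 0.05 s, during which the arm holds its last target.

TASK

Load the circuit board with the finned heat sink into the test fixture: hook its gold-contact edge under the fixture's lip at a tilt, then swing the board down flat between the guides. Then lock it in: pull the sprung latch knob up out of its notch, turn it until its arm lies over the board's free edge, and let it snap fully down into the other notch. Let go of everything, and do not shove the other things on the bench about.

Things in the scene. Friction and masses are not known exactly. Their poses are not given: they have to be found in the camera images.
- fixture: Test fixture fixed to the bench: aluminium plate 215 x 140 x 12 mm with a black-edged pocket for the board at one end, a latch at the other. Origin on the bench under the pocket's middle; x from lip to latch, z up. The board seats on the plate (z = 12 mm). Stands left or right of the middle, turned up to 17 degrees. Knob axis: x = 95 mm, y = 0. Its top is 72 mm above the bench.
- pocket_lip_end (a point): Foot of the black wall at the pocket's -x end, at mid-width on the plate: x = -63, y = 0, z = 12 mm in the fixture's frame, same axes. A lip 116 mm wide overhangs from this wall 14 mm inwards (to x = -49); its underside is 14 mm above the plate, its top 20 mm.
- pocket_stop_end (a point): Point on the plate at the pocket's +x end: x = +63, y = 0, z = 12 mm in the fixture's frame, same axes. End stops 12 mm high stand here at |y| = 27 to 49 mm. Side guides 8 mm high, inner faces at y = -54 and +54 mm, run from x = -45 to +45. So the board has 3 mm play at each end, 4 mm at each side, and goes in only tilted (15 to 25 degrees is good), lip end first.
- heat_sink (a point): Centre of the finned aluminium heat sink in the middle of the green board (120 x 100 x 4 mm, 0.28 kg): 36 (x) x 46 (y) x 44 mm tall, flat faces to -x and +x to grip; 26 mm above the board's underside. Axes are the board's: x from gold-contact edge to plain edge, z up. Parts up to 12 mm tall stand at |y| over 31 mm. Starts flat on the bench, contact edge towards the robot within 30 degrees.
- contact_edge (a point): Middle of the board's edge with the row of gold contacts, at the underside: 60 mm to -x of the board's middle. This edge goes under the lip. Axes are the board's.
- plain_edge (a point): Middle of the board's opposite, free edge, at the underside: 60 mm to +x of the board's middle. Axes are the board's.
- knob_grip (a point): Where to grip the latch knob, on its axis: an upright black bar 60 long, 16 wide, 32 mm tall; point 12 mm below its top, 60 mm above the bench when down. Below: a hub 28 mm across and a steel arm along the bar. Bar and arm point along 110 degrees in the fixture's frame (+x towards +y) when parked, 180 when locked (-x, over the board). Axes: the fixture's turned by latch_turn about z.
- latch_tip (a point): End of the latch's steel arm, underside, 48 mm from the axis; the arm is 14 mm wide, 8 mm thick. Locked and down, its underside is 2 mm above the seated board's top and it overlaps the free edge by 10 to 16 mm.
- latch_lift (a joint): How far the knob is pulled up, m: 0 down in a notch, 0.016 at its stop. A spring pulls it down: about 6 N at the bottom (weight included), 10 N at the top. The tail pin below the knob leaves its notch at about 0.009; 0.012 to 0.014 is a good height to turn at. Let go, it snaps down if within about 0.2 rad of a notch, else rests on the land between.
- latch_turn (a joint): Angle of the knob, rad, anticlockwise from above: 0 parked notch (arm beside the pocket), 1.222 (70 degrees) locked notch (arm over the board's free edge); stops at -0.10 and 1.33. It turns freely while pulled up and not while down in a notch.
- spare_board: Bystander: a loose green board 130 x 90 mm without a heat sink, black and white blocks on it. Leave it alone.
- screwdriver: Bystander: a screwdriver 170 mm long lying between the board and the fixture. Leave it alone.
- brush: Bystander: a wooden-handled brush 170 mm long. Leave it alone.
- cleaner: Bystander: a white bottle 48 mm across, 130 mm tall, standing. Origin at its foot. Leave it alone.
- meter: Bystander: a grey hand-held meter 150 x 80 x 36 mm lying flat. Leave it alone.
- parts_tray: Bystander: a grey divided tray 130 x 90 x 35 mm. Leave it alone.
- mug: Bystander: a white mug 80 mm across, 90 mm tall. Leave it alone.
Things that resemble listed ones, but are neither listed nor needed, are in the scene too. Leave any blue or orange look-alike of the part that bears heat_sink alone.

How it is judged:
By the outcome, as a careful person would: the job done as asked, in the order asked, and still so for the second after the job is handed in, with the robot touching nothing.
It also fails if it takes over 54 s, if anything falls off the work surface, if the arm or the gripper's body presses on something with over 40 N, if the wrist force passes 120 N, or if a joint passes its speed limit or range.

## Working session

There is one attempt and no reset: what is moved stays moved. The work goes in short steps, Python scripts to look and compute and a tool call to move; the robot and the scene stay as the last step left them, time stands still between calls to the robot, and variables do not carry over. Pictures are saved under pics/ and viewed, and the job is handed in when it is done.

Besides the shell and the picture viewer there is one more tool, called as name(argument=value, ...) on one line, values as JSON. jog_arm: Moves the arm, as the interface text tells. Its arguments: {"type":"object","properties":{"deltas":{"type":"array","items":{"type":"number"}}},"required":["deltas"]}

```bash
mkdir -p pics; cat > h.py <<'E'
import numpy as np, cv2
from scipy.spatial.transform import Rotation as R
from cell import env, eyes
def cam(n,fn=None):
    c=eyes.read_camera(n)
    if fn: cv2.imwrite('pics/'+fn,c['image'][:,:,::-1])
    return c
def K(c):
    f=240/np.tan(np.radians(c['fovy'])/2)
    return np.array([[f,0,c['cx']],[0,f,c['cy']],[0,0,1.]])
def ray(c,uv):
    uv=np.array(uv,float).reshape(-1,1,2)
    p=cv2.undistortPoints(uv,K(c),np.array(c['dist'],float)).reshape(-1,2)
    d=np.c_[p[:,0],-p[:,1],-np.ones(len(p))]
    T=np.array(c['world_from_camera'])
    return T[:3,3],d@T[:3,:3].T
def onz(c,uv,z):
    o,d=ray(c,uv)
    return o+d*((z-o[2])/d[:,2])[:,None]
def proj(c,P):
    T=np.array(c['world_from_camera']);P=np.array(P,float).reshape(-1,3)
    q=(P-T[:3,3])@T[:3,:3]
    q=q*[1,-1,-1]
    return cv2.projectPoints(q,np.zeros(3),np.zeros(3),K(c),np.array(c['dist'],float))[0].reshape(-1,2)
E
python3 - <<'E'
from h import *
np.set_printoptions(precision=2,suppress=True)
for n in ['scene','top','wrist']:
    c=cam(n,n+'0.png'); print(n,c['fovy'],c['cx'],c['cy'],c['dist'],np.array(c['world_from_camera']))
print(env.state())
E
```

```text
scene 57.72339462703069 315.97486734922796 242.76572529713832 [0.01 0.   0.   0.   0.  ] [[   0.2    -0.62    0.76 1234.14]
 [   0.98    0.11   -0.17 -125.63]
 [   0.02    0.78    0.63  646.94]
 [   0.      0.      0.      1.  ]]
top 44.374099551480974 316.6093525925445 247.0570482507134 [-0.1  0.   0.   0.   0. ] [[   0.01    0.99   -0.16  291.1 ]
 [  -1.      0.01   -0.      3.93]
 [  -0.      0.16    0.99 1567.17]
 [   0.      0.      0.      1.  ]]
wrist 65.5963996157587 319.1815241394569 239.25685420808736 [-0.05  0.    0.    0.    0.  ] [[   0.4     0.89    0.23  311.55]
 [  -0.92    0.38    0.1  -544.46]
 [  -0.     -0.25    0.97  385.27]
 [   0.      0.      0.      1.  ]]
{'t': 0.15, 'joints': array([-1.27,  0.49,  1.56, -0.  ,  1.09, -0.11]), 'qvel': array([ 0.,  0., -0.,  0.,  0.,  0.]), 'tau': array([  0.  , -61.29, -25.83,   0.07,   0.05,  -0.  ]), 'eef_pos': array([ 247.34, -573.95,  404.3 ]), 'tcp_rot': array([-1.67,  1.57,  1.88]), 'ft_force': array([0.26, 0.63, 0.12]), 'moment': array([ 0.02, -0.  , -0.01]), 'opening': 0.9997329111222119}
```

View pics/top0.png

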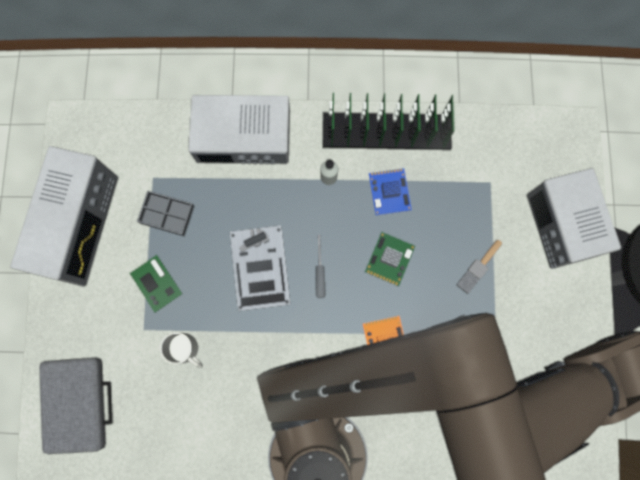

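View pics/scene0.png

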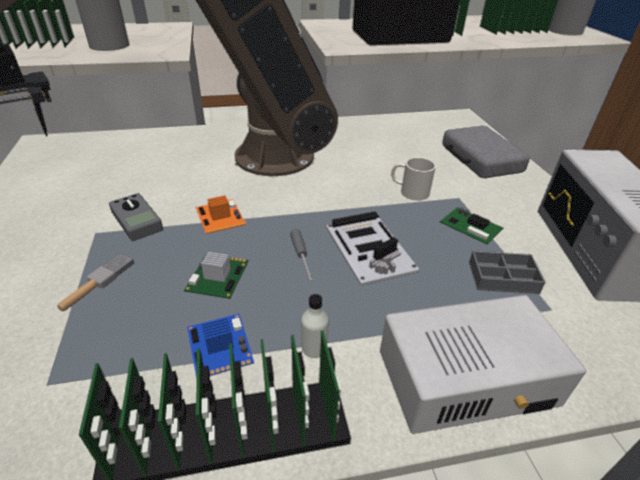

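View pics/wrist0.png

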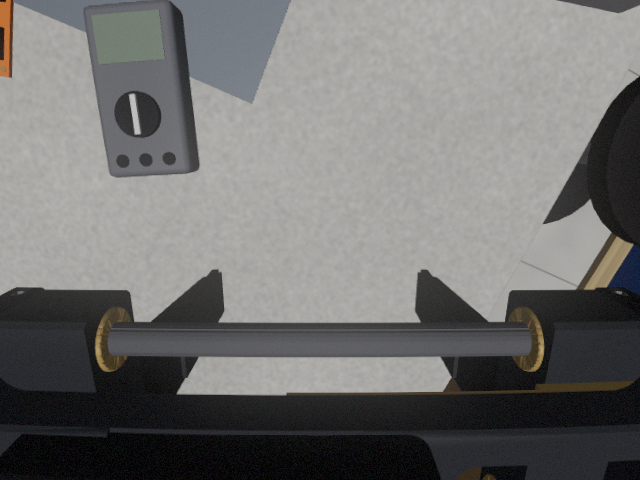

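```bash
python3 - <<'E'
from h import *
np.set_printoptions(precision=1,suppress=True)
c=cam('top');im=c['image'][:,:,::-1]
a=cv2.resize(im[215:320,220:300],None,fx=5,fy=5,interpolation=cv2.INTER_CUBIC)
b=cv2.resize(im[215:320,350:430],None,fx=5,fy=5,interpolation=cv2.INTER_CUBIC)
cv2.imwrite('pics/crop1.png',np.hstack([a,b])[:600,:800])
for nm,uv,z in [('sink',(393,257),48),('boardc',[(384,232),(415,243),(401,286),(366,272)],4),('fix',[(230,231),(284,226),(289,302),(238,308)],12),('knob',(257,238),72)]:
    print(nm,onz(c,uv,z))
E
```

```text
sink [[ 517.9 -191.5   48. ]]
boardc [[ 592.5 -173.2    4. ]
 [ 563.5 -257.1    4. ]
 [ 446.5 -218.1    4. ]
 [ 482.9 -124.5    4. ]]
fix [[587.9 242.8  12. ]
 [603.6  97.3  12. ]
 [399.2  79.4  12. ]
 [381.2 213.8  12. ]]
knob [[558.9 162.8  72. ]]
```

View pics/crop1.png

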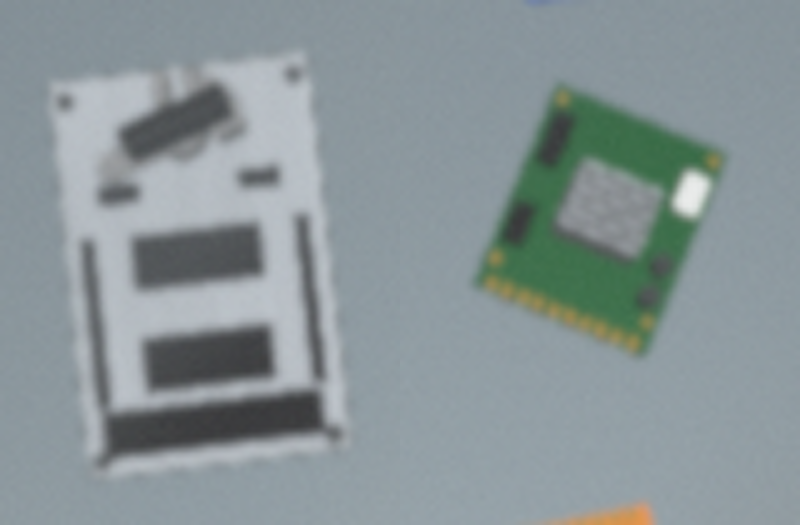

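```bash
cat >> h.py <<'E'
def pose():
    s=env.state(); return np.array(s['eef_pos']),R.from_euler('xyz',s['tcp_rot']),s
def Rdown(yaw_deg,tilt_deg=0):
    """tool y along yaw heading, tool pointing down; tilt: object-rotation about board y by -tilt (contact edge down)"""
    a=np.radians(yaw_deg); y=np.array([np.cos(a),np.sin(a),0]);x=np.array([0,0,-1.])
    M=np.c_[x,y,np.cross(x,y)]
    by=np.array([-np.sin(a),np.cos(a),0])
    return R.from_rotvec(-by*np.radians(tilt_deg))*R.from_matrix(M)
def rows(wps,g,start=None,vmax=45,wmax=0.15):
    """wps: list of (graspPoint, R, minsteps); prints rows"""
    p,r,s=pose() if start is None else start
    out=[]
    for gp,Rt,n0 in wps:
        pt=np.array(gp)-171*Rt.as_matrix()[:,0]
        n=max(n0,int(np.ceil(np.linalg.norm(pt-p)/vmax)),int(np.ceil((r.inv()*Rt).magnitude()/wmax)))
        for k in range(n,0,-1):
            # slerp on grasp-pt path
            rr=r*R.from_rotvec((r.inv()*Rt).as_rotvec()/k)
            gpn=p+171*r.as_matrix()[:,0]; gnew=gpn+(np.array(gp)-gpn)/k
            pn=gnew-171*rr.as_matrix()[:,0]
            d=np.round(r.inv().apply(pn-p),1); w=np.round((r.inv()*rr).as_rotvec(),3)
            out.append([*d,*w,g]); p=p+r.apply(d); r=r*R.from_rotvec(w)
    print(len(out),'rows')
    for i in range(0,len(out),10):
        print(', '.join(', '.join('%g'%(v+0) for v in o) for o in out[i:i+10]))
    return p,r
E
python3 - <<'E'
from h import *
np.set_printoptions(precision=3,suppress=True)
p,r,s=pose(); print(r.as_matrix())
rows([((400,-60,300),Rdown(-90+0),0)],1)
print(); rows([((400,-60,300),Rdown(90),0)],1)
E
```

```text
[[-0.     0.396 -0.918]
 [ 0.001 -0.918 -0.396]
 [-1.    -0.001 -0.   ]]
13 rows
-5.1, -31.7, -26.4, 0.031, 0, 0, 1, -5.1, -32.5, -25.4, 0.031, 0, 0, 1, -5.1, -33.2, -24.4, 0.031, 0, 0, 1, -5.1, -34, -23.4, 0.031, 0, 0, 1, -5.1, -34.7, -22.3, 0.031, 0, 0, 1, -5.1, -35.4, -21.2, 0.031, 0, 0, 1, -5.1, -36, -20.1, 0.032, 0, 0, 1, -5.1, -36.6, -19, 0.031, 0, 0, 1, -5.1, -37.2, -17.8, 0.032, 0, 0, 1, -5.1, -37.8, -16.6, 0.031, 0, 0, 1
-5.1, -38.2, -15.5, 0.032, 0, 0, 1, -5.1, -38.7, -14.2, 0.031, 0, 0, 1, -5.1, -39.2, -13, 0.032, 0, 0.001, 1

19 rows
-3.5, -21.7, -18.1, -0.144, 0, 0, 1, -3.5, -18.8, -21, -0.144, 0, 0, 1, -3.5, -15.6, -23.5, -0.144, 0, 0, 1, -3.5, -12.1, -25.5, -0.144, 0, 0, 1, -3.5, -8.3, -27, -0.144, 0, 0, 1, -3.5, -4.4, -27.9, -0.144, 0, 0, 1, -3.5, -0.3, -28.2, -0.144, 0, 0, 1, -3.5, 3.7, -28, -0.144, 0, 0, 1, -3.5, 7.7, -27.1, -0.144, 0, 0, 1, -3.5, 11.5, -25.8, -0.144, 0, 0, 1
-3.5, 15.1, -23.8, -0.144, 0, 0, 1, -3.5, 18.4, -21.4, -0.144, 0, 0, 1, -3.5, 21.3, -18.6, -0.144, 0, 0, 1, -3.5, 23.7, -15.3, -0.144, 0, 0, 1, -3.5, 25.6, -11.8, -0.144, 0, 0, 1, -3.5, 27.1, -8, -0.144, 0, 0, 1, -3.4, 27.9, -4, -0.144, 0, 0, 1, -3.5, 28.2, 0.1, -0.143, 0, 0, 1, -3.4, 28, 4, -0.144, 0, -0.001, 1
```

```bash
python3 - <<'E'
from h import *
rows([((498,-249,215),Rdown(-21),0)],1,vmax=52)
E
```

```text
8 rows
2.3, -24.9, -44.9, -0.1, 0, 0, 1, 2.3, -20.3, -47.1, -0.1, 0, 0, 1, 2.3, -15.5, -48.9, -0.1, 0, 0, 1, 2.3, -10.5, -50.2, -0.099, 0, 0, 1, 2.3, -5.5, -51, -0.1, 0, 0, 1, 2.4, -0.4, -51.3, -0.099, 0, 0, 1, 2.3, 4.6, -51.1, -0.1, 0, 0, 1, 2.4, 9.7, -50.4, -0.099, 0, 0, 1
```

jog_arm(deltas=[2,-25,-45,-0.1,0,0,1,2,-20,-47,-0.1,0,0,1,2,-15,-49,-0.1,0,0,1,2,-10,-50,-0.1,0,0,1,2,-5,-51,-0.1,0,0,1,2,0,-51,-0.1,0,0,1,2,5,-51,-0.1,0,0,1,2,10,-50,-0.1,0,0,1,0,0,0,0,0,0,1])

```text
t: 1.32
eef_pos: [502.9, -239.4, 386.8]
tcp_rot: [-2.462, 1.57, 1.911]
ft_force: [-0.8, -0.9, 0.4]
opening: 0.999
```

```bash
python3 - <<'E'
from h import *
np.set_printoptions(precision=3,suppress=True)
c=cam('wrist','w1.png'); print(np.array(c['world_from_camera'])); print(env.state())
E
```

```text
[[   0.943    0.321    0.085  525.422]
 [  -0.332    0.912    0.239 -170.895]
 [  -0.001   -0.254    0.967  367.889]
 [   0.       0.       0.       1.   ]]
{'t': 1.375, 'joints': array([-0.565,  0.414,  1.749,  0.001,  0.979, -0.224]), 'qvel': array([-0.049, -0.003,  0.004, -0.004, -0.001,  0.002]), 'tau': array([  1.776, -53.858, -23.876,   0.146,   0.056,  -0.016]), 'eef_pos': array([ 502.219, -240.608,  386.825]), 'tcp_rot': array([-2.257,  1.57 ,  2.113]), 'ft_force': array([-0.649, -0.086, -0.206]), 'moment': array([-0.03 , -0.022, -0.023]), 'opening': 1.001116439063278}
```

View pics/w1.png

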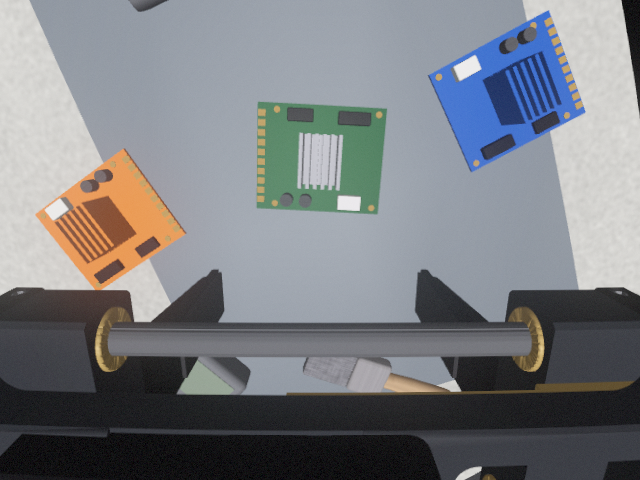

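```bash
cat >> h.py <<'E'
def greenquad(c,box):
    im=c['image'].astype(int); m=((im[:,:,1]>im[:,:,0]+25)&(im[:,:,1]>im[:,:,2]+25)).astype(np.uint8)
    u0,v0,u1,v1=box; k=np.zeros_like(m);k[v0:v1,u0:u1]=m[v0:v1,u0:u1]
    k=cv2.morphologyEx(k,cv2.MORPH_CLOSE,np.ones((3,3)))
    cs,_=cv2.findContours(k,cv2.RETR_EXTERNAL,cv2.CHAIN_APPROX_NONE)
    return max(cs,key=cv2.contourArea).reshape(-1,2)
E
python3 - <<'E'
from h import *
np.set_printoptions(precision=2,suppress=True)
c=cam('wrist')
h=greenquad(c,(230,80,410,240))
P=onz(c,h,4)[:,:2].astype(np.float32)
r=cv2.minAreaRect(P); print(r); print(cv2.boxPoints(r))
# sink top corners at z=48
print(onz(c,[(301,133),(343,134),(340,190),(297,188)],48))
# sink saliency mask
E
python3 - <<'E'
import cv2
im=cv2.imread('pics/w1.png')[80:240,230:410]
cv2.imwrite('pics/w1c.png',cv2.resize(im,None,fx=4,fy=3.7))
E
```

```text
((520.0051879882812, -186.0502166748047), (98.88135528564453, 119.22763061523438), 67.55853271484375)
[[ 446.03 -208.99]
 [ 556.23 -254.5 ]
 [ 593.98 -163.11]
 [ 483.78 -117.6 ]]
[[ 512.84 -160.4    48.  ]
 [ 545.41 -172.79   48.  ]
 [ 528.08 -216.04   48.  ]
 [ 493.86 -202.09   48.  ]]
```

View pics/w1c.png

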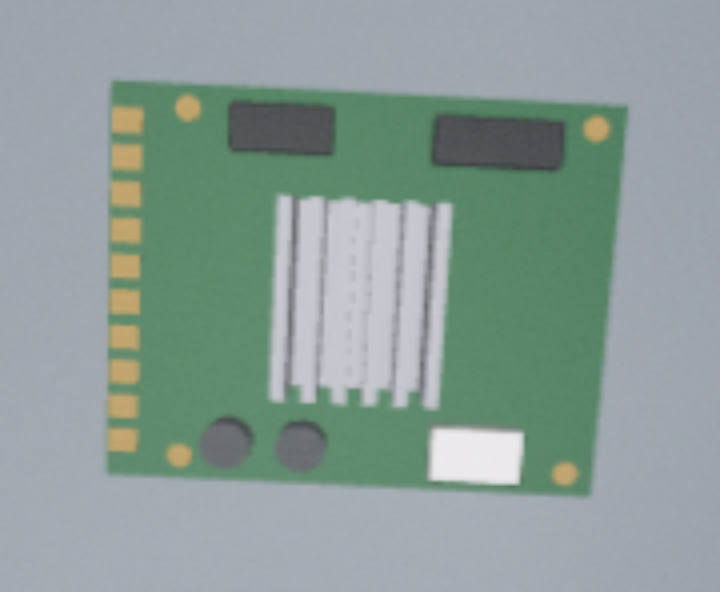

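```bash
python3 - <<'E'
from h import *
rows([((520,-187,110),Rdown(-22.4),0),((520,-187,29),Rdown(-22.4),0)],1,vmax=45)
E
```

```text
5 rows
35.3, -0.4, -19.2, 0.016, 0, 0, 1, 35.3, -0.6, -19.2, 0.015, 0, 0, 1, 35.3, -1, -19.1, 0.016, -0.001, 0.001, 1, 40.5, 0, 0, 0, 0, 0, 1, 40.5, 0, -0.1, 0, 0, 0, 1
```

jog_arm(deltas=[35,-0.5,-19,0.016,0,0,1,35,-0.6,-19,0.016,0,0,1,35,-1,-19,0.016,0,0,1,0,0,0,0,0,0,1])

```text
t: 1.92
eef_pos: [518.1, -191.6, 280.3]
tcp_rot: [1.156, 1.569, -0.818]
ft_force: [-0.5, -0.2, 0.0]
opening: 1.0
```

```bash
python3 - <<'E'
from h import *
p,r,s=pose(); print(p+171*r.as_matrix()[:,0], r.as_matrix().round(3))
rows([((520,-187,29),Rdown(-22.4),3)],1,vmax=45)
E
```

```text
[ 518.32243527 -191.82608617  109.311133  ] [[ 0.001  0.92  -0.393]
 [-0.001 -0.393 -0.92 ]
 [-1.     0.001  0.001]]
3 rows
26.8, -0.1, -1.7, -0.004, 0, 0, 1, 26.8, -0.1, -1.7, -0.004, 0, -0.001, 1, 26.7, 0, -1.6, -0.005, 0.001, 0, 1
```

jog_arm(deltas=[27,0,-2,-0.004,0,0,1,27,0,-2,-0.004,0,0,1,26.5,0,-1.5,-0.005,0,0,1,0,0,0,0,0,0,1])

```text
t: 2.42
eef_pos: [520.4, -193.4, 203.9]
tcp_rot: [1.366, 1.561, -0.6]
ft_force: [-0.3, -0.5, 0.9]
opening: 0.998
```

```bash
python3 - <<'E'
from h import *
p,r,s=pose(); print(p+171*r.as_matrix()[:,0], r.as_matrix().round(3),s['ft_force'])
cam('wrist','w2.png')
E
```

```text
[ 521.77292265 -194.35251901   32.86750678] [[ 0.008  0.923 -0.385]
 [-0.005 -0.385 -0.923]
 [-1.     0.009  0.002]] [-0.25636855 -0.54393609  0.86158645]
```

View pics/w2.png

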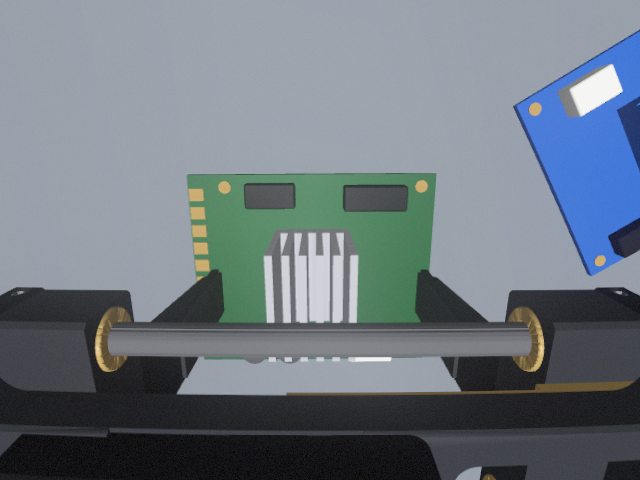

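jog_arm(deltas=[2,-1,-4,-0.006,0.002,-0.008,1,2,0,-4,0,0,0,1,0,0,0,0,0,0,1])

```text
t: 2.85
eef_pos: [523.3, -186.5, 204.2]
tcp_rot: [1.521, 1.563, -0.44]
ft_force: [0.1, -0.3, 0.8]
opening: 1.005
```

```bash
python3 - <<'E'
from h import *
p,r,s=pose(); print(p+171*r.as_matrix()[:,0], r.as_matrix().round(3),s['ft_force'])
E
```

```text
[ 524.53128889 -187.04330273   33.20825968] [[ 0.007  0.925 -0.38 ]
 [-0.003 -0.38  -0.925]
 [-1.     0.008  0.   ]] [ 0.12175757 -0.34831965  0.75253626]
```

jog_arm(deltas=[6,-2,0,0,0,-0.006,1,0,0,0,0,0,0,1])

```text
t: 3.1
eef_pos: [521.4, -185.5, 198.2]
tcp_rot: [1.299, 1.569, -0.661]
ft_force: [-0.3, 0.4, 0.2]
opening: 1.002
```

```bash
python3 - <<'E'
from h import *
p,r,s=pose(); print(p+171*r.as_matrix()[:,0], r.as_matrix().round(3),s['ft_force'])
E
```

```text
[ 521.67380288 -185.68845411   27.16173028] [[ 0.001  0.925 -0.38 ]
 [-0.001 -0.38  -0.925]
 [-1.     0.002  0.   ]] [-0.33621483  0.38696645  0.16958202]
```

Close on the heat sink.

jog_arm(deltas=[0,0,0,0,0,0,0,0,0,0,0,0,0,0,0,0,0,0,0,0,0,0,0,0,0,0,0,0,0,0,0,0,0,0,0])

```text
t: 3.72
eef_pos: [521.5, -185.6, 198.1]
tcp_rot: [1.281, 1.569, -0.68]
ft_force: [-0.1, 0.2, -0.7]
opening: 0.531
```

```bash
python3 - <<'E'
from h import *
p,r,s=pose(); print(p+171*r.as_matrix()[:,0], r.as_matrix().round(3),s['ft_force'],s['opening']*95)
cam('wrist','w3.png')
E
```

```text
[ 521.69085819 -185.74521636   27.08668946] [[ 0.001  0.925 -0.38 ]
 [-0.001 -0.38  -0.925]
 [-1.     0.001  0.   ]] [-0.07154482  0.24328641 -0.68344214] 50.45230474653367
```

View pics/w3.png

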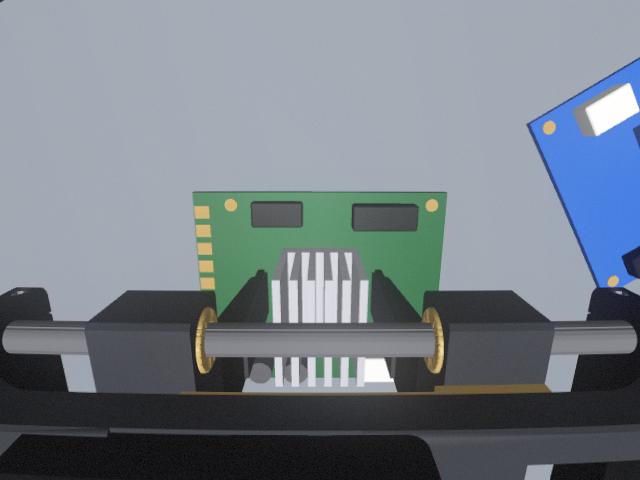

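jog_arm(deltas=[0,0,0,0,0,0,0,0,0,0,0,0,0,0,0,0,0,0,0,0,0,0,0,0,0,0,0,0])

```text
t: 4.28
eef_pos: [521.5, -185.6, 198.1]
tcp_rot: [1.275, 1.569, -0.685]
ft_force: [0.1, 0.1, -0.4]
opening: 0.376
```

```bash
python3 - <<'E'
from h import *
p,r,s=pose(); print(p+171*r.as_matrix()[:,0], r.as_matrix().round(3),s['ft_force'],s['opening']*95)
rows([((521,-187,150),Rdown(-22.4),0),((395,30,215),Rdown(6.5),0)],0,vmax=40)
E
```

```text
[ 521.69927154 -185.76997234   27.10481538] [[ 0.001  0.925 -0.38 ]
 [-0.001 -0.38  -0.925]
 [-1.     0.001  0.   ]] [ 0.10599284  0.06367054 -0.35014478] 35.73389856770704
11 rows
-30.7, 0.1, 0.4, 0, 0, 0, 0, -30.7, 0, 0.4, 0, 0, 0, 0, -30.7, 0.1, 0.4, 0, 0, -0.001, 0, -30.8, 0, 0.3, 0.001, 0, 0, 0, -9.3, -28.5, -21.8, -0.072, 0, 0, 0, -9.3, -26.8, -23.8, -0.072, 0, 0, 0, -9.3, -25, -25.6, -0.072, 0, 0, 0, -9.3, -23.1, -27.4, -0.072, 0, 0, 0, -9.3, -21.1, -29, -0.072, 0, 0, 0, -9.3, -19, -30.4, -0.072, 0, 0, 0
-9.3, -16.7, -31.7, -0.072, 0.001, 0, 0
```

jog_arm(deltas=[-30,0,0,0,0,0,0,-40,0,0,0,0,0,0,-40,0,0,0,0,0,0,-15,0,0,0,0,0,0,0,0,0,0,0,0,0])

```text
t: 4.9
eef_pos: [520.9, -185.3, 323.9]
tcp_rot: [-1.548, 1.567, 2.775]
ft_force: [0.1, -0.1, -2.9]
opening: 0.373
```

```bash
python3 - <<'E'
from h import *
p,r,s=pose(); print(p+171*r.as_matrix()[:,0], r.as_matrix().round(3),s['ft_force'],s['opening']*95)
rows([((470,50,250),Rdown(6.5),0)],0,vmax=45)
E
```

```text
[ 520.25570903 -185.04071696  152.88264427] [[-0.004  0.925 -0.38 ]
 [ 0.001 -0.38  -0.925]
 [-1.    -0.004  0.   ]] [ 0.1223587  -0.12670136 -2.94120418] 35.47341027914159
6 rows
-16.1, -22.8, -33.1, -0.084, 0, 0.001, 0, -16.1, -19.9, -34.8, -0.084, 0, 0.001, 0, -16.1, -16.9, -36.4, -0.084, 0, 0, 0, -16.2, -13.9, -37.7, -0.084, 0, 0.001, 0, -16.2, -10.6, -38.7, -0.084, 0, 0, 0, -16.1, -7.3, -39.5, -0.083, -0.001, 0.001, 0
```

Lifted (2.9 N weight). Move to view the fixture.

jog_arm(deltas=[-16,-23,-33,-0.084,0,0,0,-16,-20,-35,-0.084,0,0,0,-16,-17,-36,-0.084,0,0,0,-16,-14,-38,-0.084,0,0,0,-16,-11,-39,-0.084,0,0,0,-16,-7,-39,-0.084,0,0,0,0,0,0,0,0,0,0,0,0,0,0,0,0,0])

```text
t: 5.9
eef_pos: [467.2, 55.7, 410.2]
tcp_rot: [-1.924, 1.547, 2.917]
ft_force: [0.6, 0.5, -3.4]
opening: 0.378
```

```bash
python3 - <<'E'
from h import *
p,r,s=pose(); print(p+171*r.as_matrix()[:,0], r.as_matrix().round(3),s['qvel'].round(3))
cam('wrist','w4.png'); cam('top','t4.png')
E
```

```text
[463.26444546  56.57120491 239.25752749] [[-0.023  0.991  0.128]
 [ 0.005  0.128 -0.992]
 [-1.    -0.022 -0.008]] [ 0.014  0.005  0.005  0.003 -0.004 -0.   ]
```

View pics/w4.png

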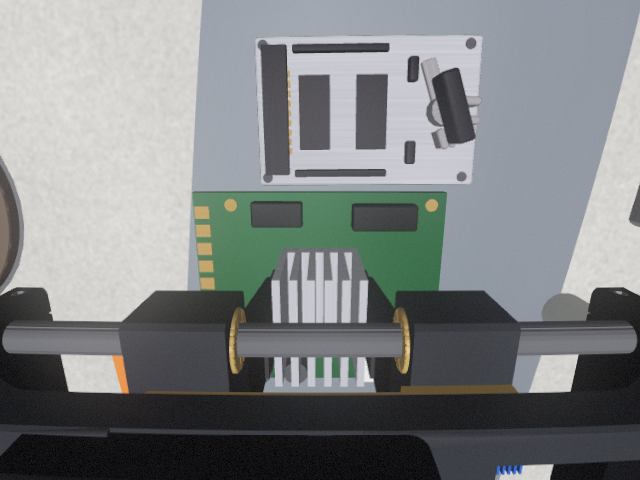

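```bash
python3 - <<'E'
import cv2
im=cv2.imread('pics/w4.png')[25:195,245:495]
cv2.imwrite('pics/w4c.png',cv2.resize(im,None,fx=3.2,fy=3.2,interpolation=cv2.INTER_CUBIC))
E
```

```text
(no output)
```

View pics/w4c.png

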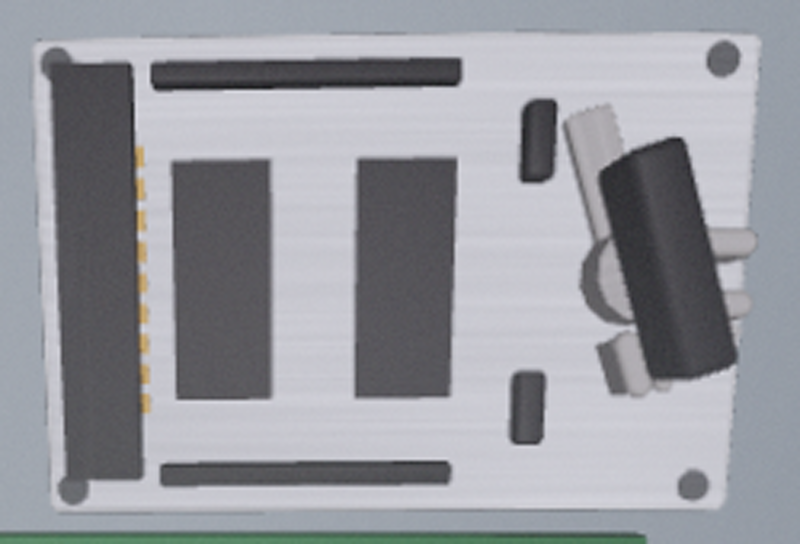

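```bash
python3 - <<'E'
from h import *
np.set_printoptions(precision=1,suppress=True)
c=cam('wrist')
T=np.array(c['world_from_camera']);print(T[:3,3])
f=lambda pts:[(a/3.2+245,b/3.2+25) for a,b in pts]
pl=onz(c,f([(36,41),(759,37),(727,508),(52,511)]),12)
print('plate',pl)
li=onz(c,f([(132,65),(143,478)]),32);print('lip',li)
gu=onz(c,f([(152,74),(461,71),(162,475),(450,472)]),20);print('guide',gu)
kn=onz(c,f([(604,170),(683,138),(737,356),(658,378)]),72);print('knob',kn,kn.mean(0))
for a,b in [(pl[0],pl[1]),(pl[3],pl[2]),(gu[0],gu[1]),(gu[2],gu[3]),(li[1],li[0]),(pl[3],pl[0]),(pl[2],pl[1])]:
    d=b-a;print(np.degrees(np.arctan2(d[1],d[0])),np.linalg.norm(d))
th=np.radians(6.5)
for th in np.radians([5.5,6,6.5,7,7.5]):
    ex=np.array([np.cos(th),np.sin(th)]);ey=np.array([-ex[1],ex[0]])
    g=gu.mean(0)[:2]; l=li.mean(0)[:2]+49*ex
    k=kn.mean(0)[:2]-95*ex
    print(np.degrees(th),'from guides',g,'lip',l,'knob',k, 'plate', pl.mean(0)[:2])
E
```

```text
[456.6 127.3 392.1]
plate [[376.8 216.4  12. ]
 [586.8 244.9  12. ]
 [607.1 108.7  12. ]
 [394.7  79.3  12. ]]
lip [[408.3 208.6  32. ]
 [424.2  95.2  32. ]]
guide [[412.8 209.6  20. ]
 [500.9 221.6  20. ]
 [428.9  95.8  20. ]
 [516.8 108.3  20. ]]
knob [[534.1 190.4  72. ]
 [552.3 200.6  72. ]
 [577.2 150.5  72. ]
 [558.  142.2  72. ]] [555.4 170.9  72. ]
7.74061458258173 211.9718819891824
7.87269296676424 214.43487691771676
7.764585244170856 88.93861046259467
8.124597431918131 88.79653812077318
97.95436361748776 114.56027192650403
97.43381802589678 138.26770804854456
98.45673977802755 137.78217237033869
5.5 from guides [464.8 158.8] lip [465.  156.6] knob [460.8 161.8] plate [491.3 162.3]
6.000000000000001 from guides [464.8 158.8] lip [465. 157.] knob [460.9 161. ] plate [491.3 162.3]
6.5 from guides [464.8 158.8] lip [465.  157.4] knob [461.  160.2] plate [491.3 162.3]
7.0 from guides [464.8 158.8] lip [464.9 157.9] knob [461.1 159.3] plate [491.3 162.3]
7.499999999999999 from guides [464.8 158.8] lip [464.9 158.3] knob [461.2 158.5] plate [491.3 162.3]
```

```bash
python3 - <<'E'
from h import *
np.set_printoptions(precision=1,suppress=True)
c=cam('wrist');p,r,s=pose()
o,d=ray(c,[(193,192.5),(445,192.5),(197,250),(441,250)])
o=r.inv().apply(o-p); d=r.inv().apply(d)
for dep in (171+23,):
    print(o+d*((dep-o[0])/d[:,0])[:,None])
E
```

```text
[[194.  -60.8 -49.5]
 [194.   58.3 -49.6]
 [194.  -61.2 -21.1]
 [194.   58.8 -21.3]]
```

```bash
cat >> h.py <<'E'
FO=np.array([464.5,158.5,12.]); FY=7.8; BX=61.; GH=27.1
def fx(v):
    a=np.radians(FY); return FO+np.array([v[0]*np.cos(a)-v[1]*np.sin(a),v[0]*np.sin(a)+v[1]*np.cos(a),v[2]])
def inv_fx(w):
    a=np.radians(FY); d=np.array(w)-FO
    return np.array([d[0]*np.cos(a)+d[1]*np.sin(a),-d[0]*np.sin(a)+d[1]*np.cos(a),d[2]])
def hook(cx,cz,th,y=0,n=0):
    t=np.radians(th)
    return (fx((cx+BX*np.cos(t)-GH*np.sin(t),y,cz+BX*np.sin(t)+GH*np.cos(t))),Rdown(FY,th),n)
def where():
    p,r,s=pose(); M=r.as_matrix(); g=inv_fx(p+171*M[:,0]); 
    F=R.from_euler('z',FY,degrees=True).inv()
    B=np.c_[M[:,1],-M[:,2],-M[:,0]]; e=(F*R.from_matrix(B)).as_euler('ZYX',degrees=True)
    C=g+F.apply(-BX*M[:,1]+GH*M[:,0])
    print('grasp',g.round(1),'C',C.round(1),'yaw,tilt,roll',e[0].round(2),(-e[1]).round(2),(e[2]).round(2),'F',np.round(s['ft_force'],1),'M',np.round(s['moment'],2),'op',round(s['opening']*95,1),'t',round(s['t'],2))
E
python3 - <<'E'
from h import *
where(); rows([hook(-43,85,18)],0,vmax=30,wmax=.08)
E
```

```text
grasp [ -14.8 -101.4  227.9] C [ -76.4 -100.7  202.1] yaw,tilt,roll -0.5 -1.23 0.47 F [ 0.3  0.4 -3.6] M [ 0.01 -0.16 -0.03] op 35.8 t 6.1
6 rows
16.7, -5.8, -17, -0.002, -0.001, 0.056, 0, 16.9, -6.7, -17, -0.002, -0.001, 0.056, 0, 17, -7.6, -17, -0.002, -0.001, 0.056, 0, 17.1, -8.5, -17, -0.001, -0.001, 0.056, 0, 17.1, -9.4, -17.1, -0.002, -0.001, 0.056, 0, 17, -10.2, -17.1, -0.001, -0.002, 0.056, 0
```

jog_arm(deltas=[16,-6,-17,0,0,0.056,0,16,-7,-17,0,0,0.056,0,16,-8,-17,0,0,0.056,0,16,-8,-17,0,0,0.056,0,16,-9,-17,0,0,0.056,0,16,-10,-17,0,0,0.056,0,0,0,0,0,0,0,0])

```text
t: 6.98
eef_pos: [419.7, 151.0, 305.7]
tcp_rot: [1.597, 1.249, 0.142]
ft_force: [-0.5, -0.9, -2.3]
opening: 0.379
```

```bash
python3 - <<'E'
from h import *
where(); rows([hook(-43,85,18)],0,vmax=30,wmax=.08)
cam('wrist','w5.png');cam('scene','s5.png');
E
```

```text
grasp [  8.8  -1.  131.5] C [-40.5   0.3  86.5] yaw,tilt,roll -1.24 18.45 0.5 F [-0.5 -0.9 -2.3] M [-0.07  0.23  0.05] op 36.0 t 6.97
1 rows
1.1, -1.3, -1.3, -0.021, -0.002, -0.008, 0
```

View pics/w5.png

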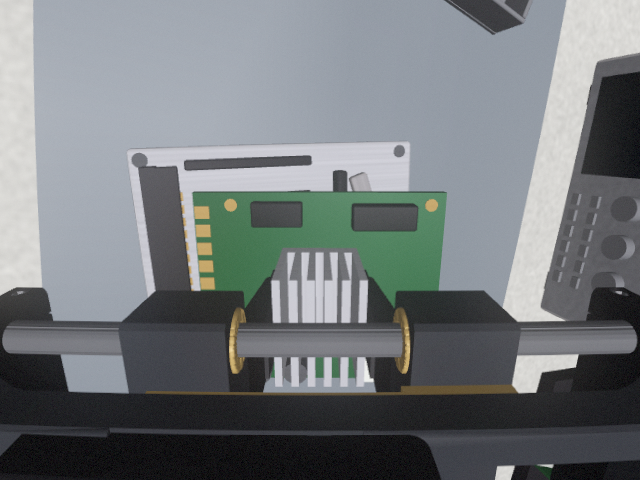

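View pics/s5.png

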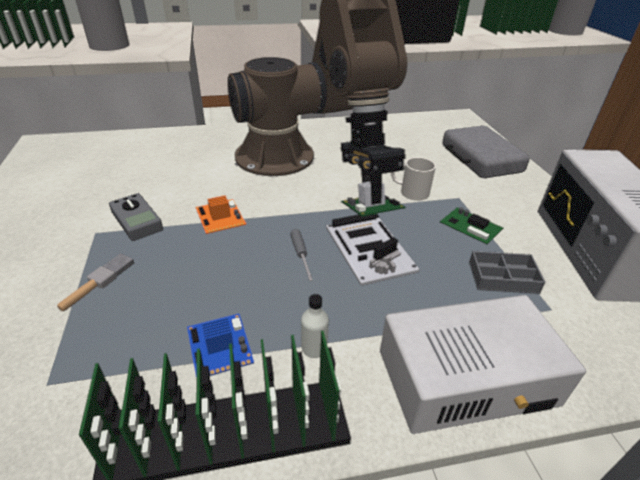

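```bash
python3 - <<'E'
import cv2
im=cv2.imread('pics/w5.png')[135:305,120:420]
cv2.imwrite('pics/w5c.png',cv2.resize(im,None,fx=2.6,fy=2.6,interpolation=cv2.INTER_CUBIC))
E
python3 - <<'E'
from h import *
np.set_printoptions(precision=1,suppress=True)
c=cam('wrist')
for u,v,z in [(178,167,32),(185,165,20),(311,160,20),(131,150,12),(409,143,12)]:
    print(inv_fx(onz(c,(u,v),z)[0]))
E
```

```text
[-47.4  57.6  20. ]
[-43.2  58.1   8. ]
[45.9 58.1  8. ]
[-76.7  69.1   0. ]
[133.9  68.9   0. ]
```

View pics/w5c.png

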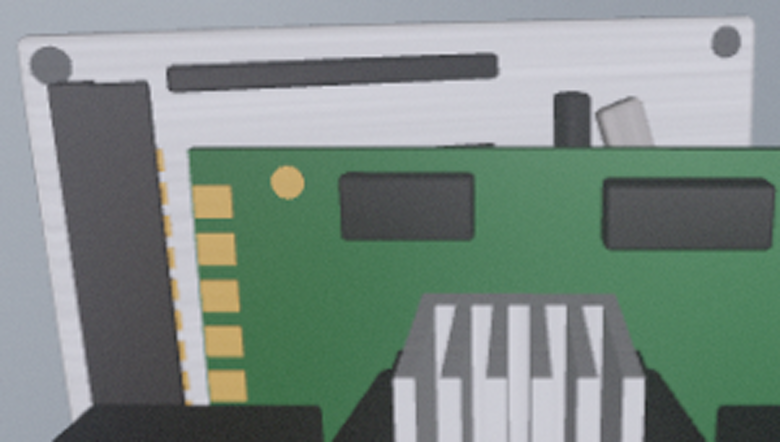

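```bash
sed -i 's/FO=np.array(\[464.5,158.5/FO=np.array([465.1,158.6/' h.py; python3 - <<'E'
from h import *
where(); rows([hook(-42.5,30,18)],0,vmax=20,wmax=.08)
E
```

```text
grasp [  9.4  -1.8 133.1] C [-39.8  -0.4  88. ] yaw,tilt,roll -1.32 18.61 0.51 F [-0.2  0.1 -3.2] M [-0.05  0.24  0.04] op 36.1 t 7.12
3 rows
18.2, -6.3, -0.5, -0.007, -0.001, -0.004, 0, 18.3, -6.3, -0.6, -0.007, 0, -0.003, 0, 18.3, -6.2, -0.7, -0.008, -0.001, -0.004, 0
```

jog_arm(deltas=[18,-6.5,-1,-0.008,0,-0.003,0,18,-6.5,-1,-0.008,0,-0.003,0,18,-6.5,-1,-0.008,0,-0.003,0,0,0,0,0,0,0,0])

```text
t: 7.62
eef_pos: [421.5, 151.2, 251.4]
tcp_rot: [1.572, 1.251, 0.136]
ft_force: [0.4, -0.5, -3.0]
opening: 0.379
```

```bash
python3 - <<'E'
from h import *
where(); rows([hook(-42.5,8,18)],0,vmax=14,wmax=.08)
E
```

```text
grasp [ 9.5 -1.5 77. ] C [-39.9  -1.4  32.1] yaw,tilt,roll -0.08 18.31 0.02 F [ 0.4 -0.5 -3. ] M [-0.08  0.27  0.01] op 36.0 t 7.62
2 rows
11.2, -4.5, -0.7, -0.001, 0, -0.003, 0, 11.2, -4.5, -0.7, 0, 0, -0.002, 0
```

jog_arm(deltas=[11,-6,-1.5,0,0,-0.003,0,11,-6,-1.5,0,0,-0.003,0,0,0,0,0,0,0,0])

```text
t: 8.0
eef_pos: [418.5, 152.4, 229.3]
tcp_rot: [1.569, 1.253, 0.13]
ft_force: [0.9, 0.2, -3.0]
opening: 0.376
```

```bash
python3 - <<'E'
from h import *
where(); rows([hook(-43,7,18)],0,vmax=14,wmax=.08)
cam('wrist','w6.png'); cam('scene','s6.png')
im=cv2.imread('pics/s6.png')[150:300,300:440]
cv2.imwrite('pics/s6c.png',cv2.resize(im,None,fx=4,fy=4,interpolation=cv2.INTER_CUBIC))
E
```

```text
grasp [ 6.4 -0.1 54.9] C [-43.    0.1  10.1] yaw,tilt,roll -0.25 18.22 -0.04 F [ 0.9  0.2 -3. ] M [-0.11  0.27  0.04] op 35.7 t 8.0
1 rows
3.2, -0.2, 0.2, -0.004, 0.002, -0.004, 0
```

View pics/w6.png

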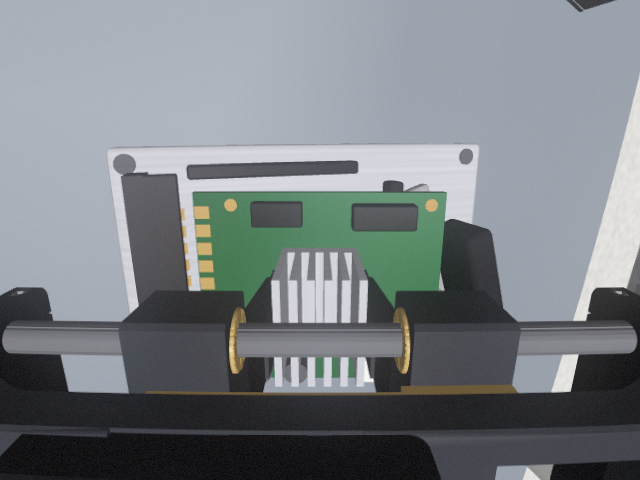

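View pics/s6c.png

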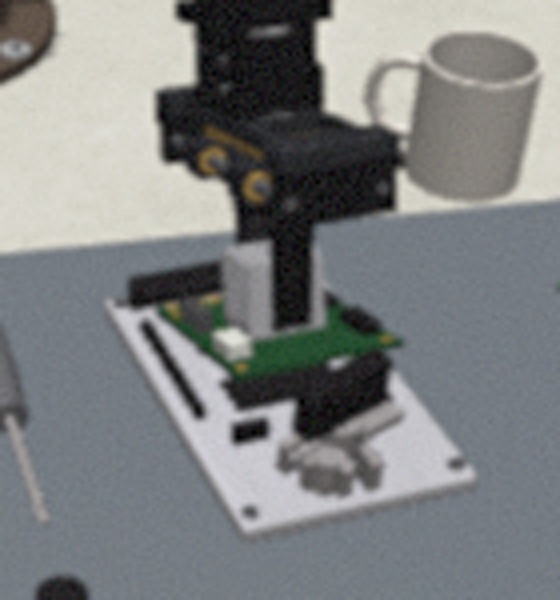

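```bash
python3 - <<'E'
from h import *
np.set_printoptions(precision=1,suppress=True)
c=cam('wrist')
for u,v,z in [(178,176,32),(188,171,20),(358,167,20),(109,149,12),(478,146,12)]:
    print(inv_fx(onz(c,(u,v),z)[0]))
where()
rows([hook(-58,3,18)],0,vmax=6,wmax=.08)
E
```

```text
[-49.   58.1  20. ]
[-44.7  59.3   8. ]
[44.7 58.9  8. ]
[-79.7  70.3   0. ]
[132.3  70.1   0. ]
grasp [ 6.7  0.1 55.3] C [-42.7   0.3  10.5] yaw,tilt,roll -0.24 18.3 -0.01 F [-0.5 -0.3 -2.3] M [-0.1  0.2  0. ] op 35.9 t 8.15
3 rows
0.9, -5.3, 0.1, -0.001, 0.001, -0.002, 0, 0.9, -5.3, 0.2, -0.001, 0, -0.002, 0, 0.8, -5.2, 0.1, -0.002, 0.001, -0.001, 0
```

jog_arm(deltas=[5,-4,-0.5,0,0,-0.003,0,2,-6,-0.5,0,0,0,0,1,-6,0,0,0,0,0,0,0,0,0,0,0,0])

```text
t: 8.65
eef_pos: [410.4, 154.2, 225.0]
tcp_rot: [1.557, 1.257, 0.116]
ft_force: [0.3, -0.5, -3.4]
opening: 0.374
```

```bash
python3 - <<'E'
from h import *
where()
rows([hook(-60,3,18)],0,vmax=6,wmax=.08)
E
```

```text
grasp [-2.1  2.  50.4] C [-51.7   2.1   5.8] yaw,tilt,roll -0.3 17.98 -0.27 F [ 0.3 -0.5 -3.4] M [-0.09  0.19 -0.01] op 35.6 t 8.65
2 rows
0, -4.4, 1.5, -0.002, 0.003, 0, 0, 0.1, -4.4, 1.6, -0.003, 0.003, 0, 0
```

jog_arm(deltas=[0.5,-5.5,1,-0.002,0.003,0,0,0.5,-5,1,-0.002,0.002,0,0,0,0,0,0,0,0,0])

```text
t: 9.02
eef_pos: [404.8, 153.1, 226.2]
tcp_rot: [1.56, 1.261, 0.123]
ft_force: [2.2, 0.3, -9.9]
opening: 0.376
```

```bash
python3 - <<'E'
from h import *
where()
rows([hook(-60,2,18)],0,vmax=6,wmax=.08)
cam('wrist','w7.png')
E
```

```text
grasp [-8.5  2.1 51.4] C [-58.3   2.    7. ] yaw,tilt,roll -0.06 17.73 -0.21 F [ 2.2  0.3 -9.9] M [ 0.15 -0.    0.1 ] op 35.7 t 9.03
2 rows
2, -2, 1.4, 0, 0.002, 0.002, 0, 1.9, -2.1, 1.3, -0.001, 0.002, 0.003, 0
```

View pics/w7.png

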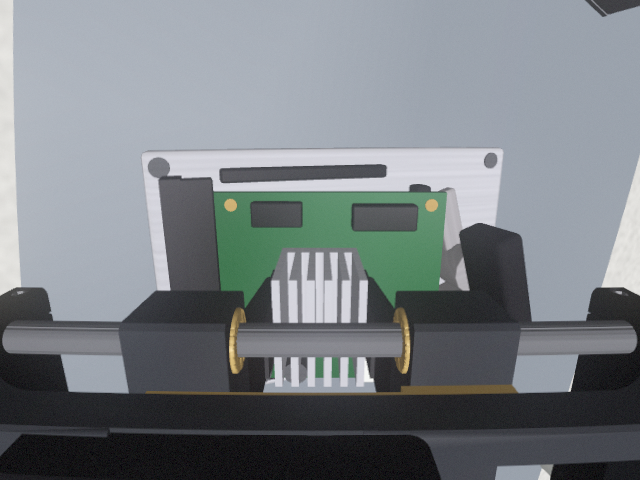

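jog_arm(deltas=[5,-2.5,1,0,0.002,0.002,0,0,0,0,0,0,0,0])

```text
t: 9.32
eef_pos: [406.4, 153.6, 224.0]
tcp_rot: [1.558, 1.265, 0.121]
ft_force: [-0.5, 0.8, -3.4]
opening: 0.377
```

```bash
python3 - <<'E'
from h import *
where()
rows([hook(-60.5,1.5,18)],0,vmax=6,wmax=.08)
print();rows([hook(-60.5,1.5,18),hook(-60.5,1,0)],0,vmax=12,wmax=.04)
E
```

```text
grasp [-7.4  2.3 48.9] C [-57.4   2.2   4.7] yaw,tilt,roll -0.06 17.52 -0.24 F [-0.5  0.8 -3.4] M [-0.01  0.18 -0.03] op 35.8 t 9.32
2 rows
0.8, -2.8, 1.5, 0, 0.002, 0.004, 0, 0.8, -2.8, 1.5, -0.001, 0.003, 0.004, 0

9 rows
1.6, -5.6, 3, -0.001, 0.005, 0.008, 0, 2.7, 7.4, 0, 0, 0, -0.039, 0, 2.7, 7.5, 0, 0, 0, -0.039, 0, 2.7, 7.6, 0, 0, 0, -0.039, 0, 2.6, 7.6, 0, 0, 0, -0.039, 0, 2.6, 7.8, 0, 0, 0, -0.039, 0, 2.5, 7.8, 0, 0, 0, -0.04, 0, 2.5, 8, 0, 0, 0, -0.039, 0, 2.5, 8, 0, 0, 0, -0.04, 0
```

jog_arm(deltas=[3,-5,3,0,0.004,0.006,0,0,0,0,0,0,0,0])

```text
t: 9.57
eef_pos: [406.1, 152.2, 224.4]
tcp_rot: [1.561, 1.266, 0.125]
ft_force: [0.2, 0.0, -2.9]
opening: 0.377
```

```bash
python3 - <<'E'
from h import *
where()
rows([hook(-60.5,1.5,0)],0,vmax=12,wmax=.04)
E
```

```text
grasp [-8.   1.1 49.3] C [-58.    1.    5.1] yaw,tilt,roll -0.05 17.46 -0.18 F [ 0.2  0.  -2.9] M [-0.06  0.27 -0.01] op 35.9 t 9.57
8 rows
2.9, 6.7, 0.2, 0, 0, -0.038, 0, 2.9, 6.9, 0.2, 0, 0, -0.038, 0, 2.9, 7, 0.2, 0, 0.001, -0.038, 0, 2.9, 7.1, 0.2, 0, 0, -0.038, 0, 2.8, 7.1, 0.2, 0, 0.001, -0.038, 0, 2.8, 7.3, 0.2, 0, 0, -0.038, 0, 2.8, 7.3, 0.2, -0.001, 0.001, -0.038, 0, 2.8, 7.5, 0.1, 0, 0, -0.039, 0
```

jog_arm(deltas=[5,3.5,0,0,0,-0.038,0,4,5.5,0,0,0,-0.038,0,3.5,6,0,0,0,-0.038,0,0,0,0,0,0,0,0])

```text
t: 10.07
eef_pos: [424.9, 154.5, 217.7]
tcp_rot: [1.56, 1.38, 0.123]
ft_force: [-1.6, 0.6, -1.4]
opening: 0.381
```

```bash
python3 - <<'E'
from h import *
where()
rows([hook(-60.5,1.5,0)],0,vmax=12,wmax=.04)
E
```

```text
grasp [-7.9  1.  37.8] C [-62.7   1.   -0.4] yaw,tilt,roll -0.07 10.95 -0.12 F [-1.6  0.6 -1.4] M [-0.08  0.26  0.04] op 36.2 t 10.07
5 rows
2.2, 7.8, 0.3, 0, 0, -0.038, 0, 2.2, 7.9, 0.3, 0, 0.001, -0.038, 0, 2.2, 8, 0.3, 0, 0, -0.038, 0, 2.1, 8.1, 0.2, -0.001, 0.001, -0.039, 0, 2, 8.2, 0.3, 0, 0, -0.038, 0
```

jog_arm(deltas=[2.5,7.5,0.3,0,0,-0.038,0,2.5,7.5,0.3,0,0,-0.038,0,2.5,8,0.3,0,0,-0.038,0,0,0,0,0,0,0,0])

```text
t: 10.58
eef_pos: [449.2, 156.9, 214.0]
tcp_rot: [1.547, 1.495, 0.111]
ft_force: [-0.0, 0.8, -4.0]
opening: 0.377
```

```bash
python3 - <<'E'
from h import *
where()
rows([hook(-60.5,1,0)],0,vmax=12,wmax=.04)
E
```

```text
grasp [-3.   0.1 31.5] C [-61.8   0.2  -0.1] yaw,tilt,roll -0.08 4.33 -0.1 F [-0.   0.8 -4. ] M [-0.04  0.    0.04] op 35.8 t 10.57
2 rows
1.9, 8.1, 0.2, -0.001, 0.001, -0.038, 0, 1.9, 8.2, 0.2, -0.001, 0.001, -0.038, 0
```

jog_arm(deltas=[2.5,8,0,0,0,-0.038,0,2.5,7.5,0,0,0,-0.038,0,0,0,0,0,0,0,0])

```text
t: 10.95
eef_pos: [464.0, 158.9, 210.0]
tcp_rot: [-0.142, 1.569, -1.578]
ft_force: [-0.3, 0.9, -1.2]
opening: 0.375
```

```bash
python3 - <<'E'
from h import *
where()
rows([hook(-60.5,0,0)],0,vmax=12,wmax=.04)
cam('wrist','w8.png')
E
```

```text
grasp [-1.1  0.1 27. ] C [-62.1   0.2  -0.1] yaw,tilt,roll -0.09 -0.02 -0.11 F [-0.3  0.9 -1.2] M [ 0.05 -0.15 -0.05] op 35.7 t 10.95
1 rows
-0.1, 1.6, 0.5, -0.002, 0.002, 0, 0
```

View pics/w8.png

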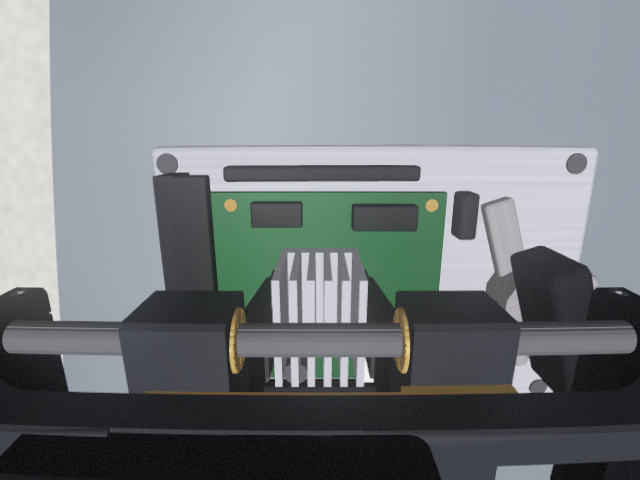

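jog_arm(deltas=[0,0,0,0,0,0,0.58,0,0,0,0,0,0,0.58,0,0,0,0,0,0,0.58,0,0,0,0,0,0,0.58])

```text
t: 11.5
eef_pos: [463.2, 158.9, 210.4]
tcp_rot: [0.896, 1.568, -0.54]
ft_force: [-0.1, 0.3, -0.9]
opening: 0.58
```

```bash
python3 - <<'E'
from h import *
where()
E
```

```text
grasp [-1.4  0.2 27.4] C [-62.3   0.2   0.2] yaw,tilt,roll -0.08 0.15 -0.12 F [-0.1  0.3 -0.9] M [-0.02 -0.07  0.02] op 55.1 t 11.5
```

jog_arm(deltas=[-15,0,0,0,0,0,0.58,-30,0,0,0,0,0,0.58,-40,0,0,0,0,0,0.58,-35,0,0,0,0,0,0.58,0,0,0,0,0,0,0.58])

```text
t: 12.12
eef_pos: [462.5, 159.0, 337.7]
tcp_rot: [1.117, 1.566, -0.319]
ft_force: [-0.3, -0.4, -0.2]
opening: 0.578
```

```bash
python3 - <<'E'
from h import *
where()
rows([(fx((75,-60,170)),Rdown(27.8),0)],0.7,vmax=30)
E
```

```text
grasp [ -1.8   0.4 154.7] C [-62.7   0.5 127.4] yaw,tilt,roll -0.08 0.23 -0.11 F [-0.3 -0.4 -0.2] M [-0.03 -0.11  0.05] op 54.9 t 12.12
4 rows
-3.7, 19.4, 15.2, -0.088, 0.001, -0.001, 0.7, -3.8, 18, 16.8, -0.087, 0.001, -0.001, 0.7, -3.8, 16.5, 18.3, -0.088, 0, -0.001, 0.7, -3.8, 14.8, 19.7, -0.087, 0.001, -0.001, 0.7
```

jog_arm(deltas=[-4,20,16,-0.088,0,0,0.7,-4,18,17,-0.088,0,0,0.7,-4,16,18,-0.088,0,0,0.7,-4,15,20,-0.088,0,0,0.7,0,0,0,0,0,0,0.7])

```text
t: 12.75
eef_pos: [549.0, 107.3, 354.0]
tcp_rot: [0.347, 1.568, -0.725]
ft_force: [-0.7, 0.8, -1.1]
opening: 0.7
```

```bash
python3 - <<'E'
from h import *
where()
cam('wrist','w9.png')
E
```

```text
grasp [ 76.4 -62.6 171. ] C [ 19.4 -84.2 143.8] yaw,tilt,roll 20.74 0.05 -0.13 F [-0.7  0.8 -1.1] M [-0.01 -0.11 -0.07] op 66.5 t 12.75
```

View pics/w9.png

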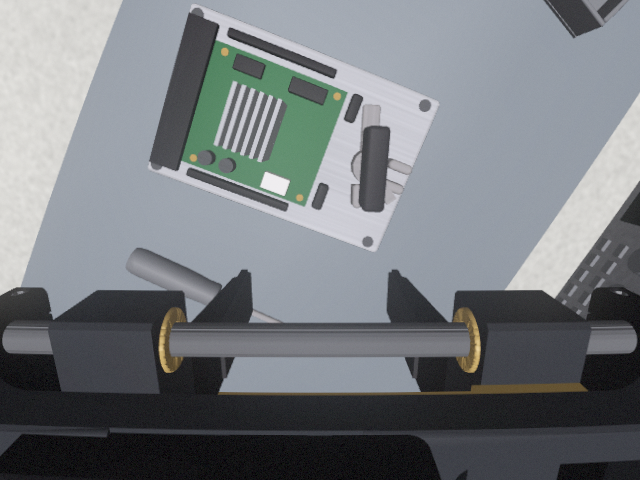

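```bash
python3 - <<'E'
from h import *
c=cam('wrist')
im=c['image'][:,:,::-1][90:225,300:440]
cv2.imwrite('pics/w9c.png',cv2.resize(im,None,fx=4.4,fy=4.4,interpolation=cv2.INTER_CUBIC))
E
```

```text
(no output)
```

View pics/w9c.png

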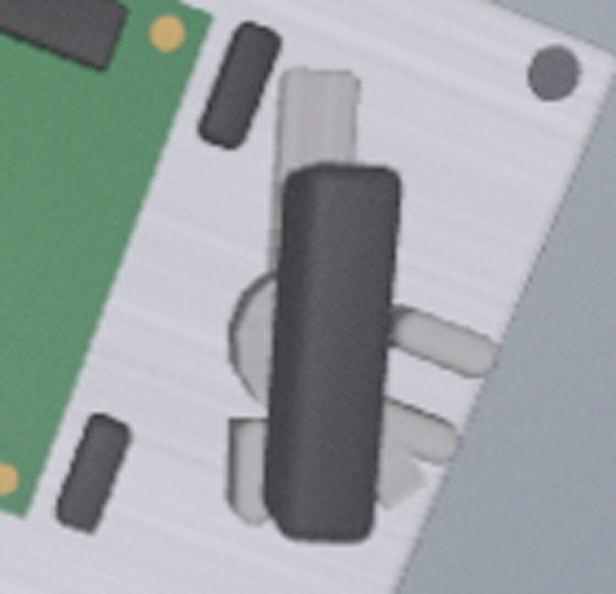

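```bash
python3 - <<'E'
from h import *
np.set_printoptions(precision=1,suppress=True)
c=cam('wrist')
f=lambda pts:[(a/4.4+300,b/4.4+90) for a,b in pts]
q=onz(c,f([(325,166),(400,170),(372,541),(288,536)]),72)
for x in q: print(x,inv_fx(x))
m=q.mean(0);print(m,inv_fx(m)); d=(q[0]+q[1]-q[2]-q[3]);print(np.degrees(np.arctan2(d[1],d[0])), np.linalg.norm(d)/2)
print(fx((95,0,48)))
where()
rows([(fx((95,0,110)),Rdown(27.8),0)],0.6,vmax=30)
E
```

```text
[540.9 197.3  72. ] [80.3 28.  60. ]
[551.4 202.4  72. ] [91.4 31.6 60. ]
[577.6 150.2  72. ] [110.3 -23.6  60. ]
[565.1 144.4  72. ] [ 97.2 -27.7  60. ]
[558.7 173.6  72. ] [94.8  2.1 60. ]
115.6756336302044 58.25602646770459
[559.2 171.5  60. ]
grasp [ 75.  -61.4 170.9] C [ 18.  -83.  143.8] yaw,tilt,roll 20.73 -0.0 -0.09 F [-0.4 -0.4  0.5] M [ 0.  -0.1  0.1] op 66.1 t 12.9
3 rows
20.3, 13.5, -16.7, 0.004, 0.001, 0, 0.6, 20.3, 13.4, -16.8, 0.004, 0, 0, 0.6, 20.3, 13.3, -16.8, 0.005, 0.001, 0, 0.6
```

jog_arm(deltas=[20,14,-17,0,0,0,0.6,20,14,-17,0,0,0,0.6,20,14,-18,0,0,0,0.6,0,0,0,0,0,0,0.6])

```text
t: 13.4
eef_pos: [557.0, 177.2, 292.3]
tcp_rot: [-0.901, 1.569, -1.976]
ft_force: [-0.2, -0.3, -1.0]
opening: 0.608
```

```bash
python3 - <<'E'
from h import *
where()
rows([(fx((95,0.7,48)),Rdown(27.6),0)],0.6,vmax=25)
E
```

```text
grasp [ 93.4   5.7 109.3] C [ 36.2 -15.8  82.3] yaw,tilt,roll 20.57 -0.09 -0.07 F [-0.2 -0.3 -1. ] M [ 0.   -0.17 -0.06] op 57.8 t 13.4
3 rows
20.4, -0.1, 1.8, 0.004, 0, 0.001, 0.6, 20.4, -0.2, 1.8, 0.005, 0.001, 0, 0.6, 20.5, -0.1, 1.8, 0.004, 0, 0.001, 0.6
```

jog_arm(deltas=[20,0.5,2,0.004,0,0,0.6,20,0.5,2,0.004,0,0,0.6,20,0.5,2,0.004,0,0,0.6,0,0,0,0,0,0,0.6])

```text
t: 13.9
eef_pos: [559.5, 171.7, 233.9]
tcp_rot: [-0.013, 1.569, -1.102]
ft_force: [0.5, 0.1, 0.0]
opening: 0.599
```

```bash
python3 - <<'E'
from h import *
where()
rows([(fx((95,0.7,48)),Rdown(27.6),0)],0.6,vmax=25)
cam('wrist','w10.png')
E
```

```text
grasp [95.4 -0.1 50.9] C [ 38.  -20.9  23.8] yaw,tilt,roll 19.81 -0.0 -0.11 F [0.5 0.1 0. ] M [ 0.01 -0.15 -0.01] op 56.9 t 13.9
1 rows
2.9, -0.1, -0.6, 0, 0.002, 0, 0.6
```

View pics/w10.png

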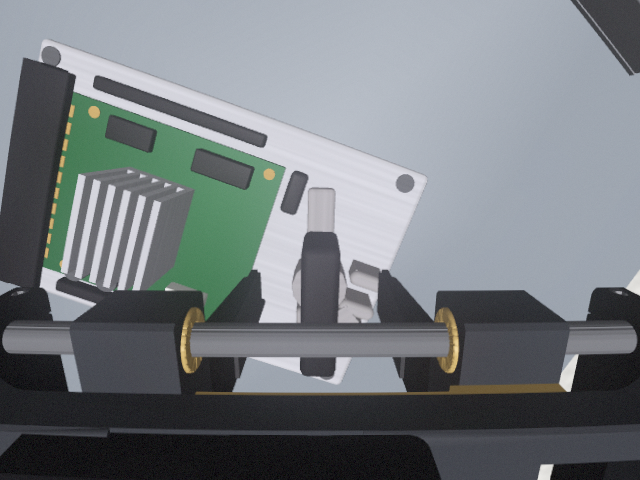

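jog_arm(deltas=[4,0,0,0,0,0,0.6,0,0,0,0,0,0,0,0,0,0,0,0,0,0,0,0,0,0,0,0,0,0,0,0,0,0,0,0,0,0,0,0,0,0,0,0,0,0,0,0,0,0])

```text
t: 14.82
eef_pos: [559.1, 171.4, 233.5]
tcp_rot: [0.563, 1.567, -0.525]
ft_force: [0.6, -0.0, -0.2]
opening: 0.166
```

```bash
python3 - <<'E'
from h import *
where()
E
```

```text
grasp [95.4 -0.5 50.5] C [ 38.1 -21.3  23.3] yaw,tilt,roll 19.83 0.12 -0.19 F [ 0.6 -0.  -0.2] M [-0.11 -0.36  0.02] op 15.8 t 14.82
```

jog_arm(deltas=[-6,0,0,0,0,0,0,-7,0,0,0,0,0,0,0,0,0,0,0,0,0])

```text
t: 15.2
eef_pos: [559.2, 171.4, 246.1]
tcp_rot: [0.388, 1.568, -0.7]
ft_force: [1.1, -0.6, -10.0]
opening: 0.169
```

```bash
python3 - <<'E'
from h import *
where()
cam('wrist','w11.png')
E
```

```text
grasp [95.3 -0.5 63.1] C [ 38.  -21.3  35.9] yaw,tilt,roll 19.83 0.07 -0.17 F [  1.1  -0.6 -10. ] M [-0.05 -0.56  0.  ] op 16.1 t 15.2
```

View pics/w11.png

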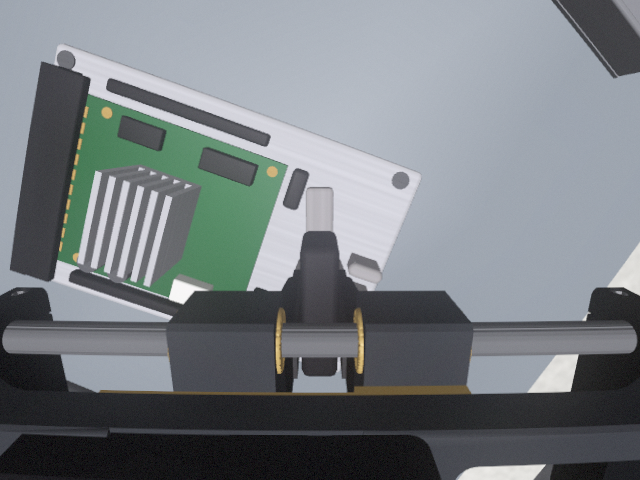

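jog_arm(deltas=[0,0,0,-0.12,0,0,0,0,0,0,-0.12,0,0,0,0,0,0,-0.12,0,0,0])

```text
t: 15.62
eef_pos: [559.4, 171.6, 245.2]
tcp_rot: [0.173, 1.568, -0.545]
ft_force: [1.7, 0.5, -9.1]
opening: 0.168
```

```bash
python3 - <<'E'
from h import *
where()
rows([(fx((95.3,-0.5,63)),Rdown(97.8),0)],0,vmax=25,wmax=.13)
E
```

```text
grasp [95.6 -0.3 62.2] C [ 49.6 -40.4  35.1] yaw,tilt,roll 41.03 0.03 -0.19 F [ 1.7  0.5 -9.1] M [ 0.12 -0.6  -0.06] op 16.0 t 15.62
7 rows
-0.1, -0.1, 0.1, -0.122, 0, 0, 0, -0.1, -0.1, 0.1, -0.122, 0.001, 0, 0, -0.1, 0, 0.1, -0.122, 0, 0, 0, -0.1, -0.1, 0, -0.122, 0.001, 0, 0, -0.1, 0, 0, -0.122, 0, 0, 0, -0.2, 0, 0.1, -0.122, 0, 0, 0, -0.1, -0.1, 0, -0.123, 0.001, 0.001, 0
```

jog_arm(deltas=[-0.5,0,0,-0.122,0,0,0,-0.5,0,0,-0.122,0,0,0,-0.5,0,0,-0.122,0,0,0,-0.4,0,0,-0.122,0,0,0])

```text
t: 16.12
eef_pos: [559.5, 171.9, 246.0]
tcp_rot: [-0.198, 1.568, -0.412]
ft_force: [1.5, 0.7, -9.0]
opening: 0.171
```

```bash
python3 - <<'E'
from h import *
where()
rows([(fx((95.3,-0.5,63)),Rdown(97.8),0)],0,vmax=25,wmax=.13)
E
```

```text
grasp [95.8  0.  63. ] C [ 74.9 -57.3  35.9] yaw,tilt,roll 69.92 -0.03 -0.17 F [ 1.5  0.7 -9. ] M [ 0.22 -0.58 -0.04] op 16.2 t 16.12
3 rows
0, -0.3, 0.1, -0.117, 0.001, 0, 0, 0, -0.3, 0, -0.117, 0.001, 0.001, 0, 0, -0.2, 0.1, -0.116, 0.001, 0, 0
```

jog_arm(deltas=[-0.3,0,0,-0.118,0,0,0,-0.3,0,0,-0.118,0,0,0,-0.3,0,0,-0.116,0,0,0,0,0,0,-0.005,0,0,0])

```text
t: 16.62
eef_pos: [559.6, 172.1, 245.7]
tcp_rot: [-0.495, 1.568, -0.341]
ft_force: [1.8, -0.8, -8.5]
opening: 0.165
```

```bash
python3 - <<'E'
from h import *
where()
cam('wrist','w12.png')
E
```

```text
grasp [95.8  0.3 62.7] C [ 97.  -60.7  35.7] yaw,tilt,roll 91.04 -0.07 -0.12 F [ 1.8 -0.8 -8.5] M [ 0.08 -0.69  0.01] op 15.7 t 16.62
```

View pics/w12.png

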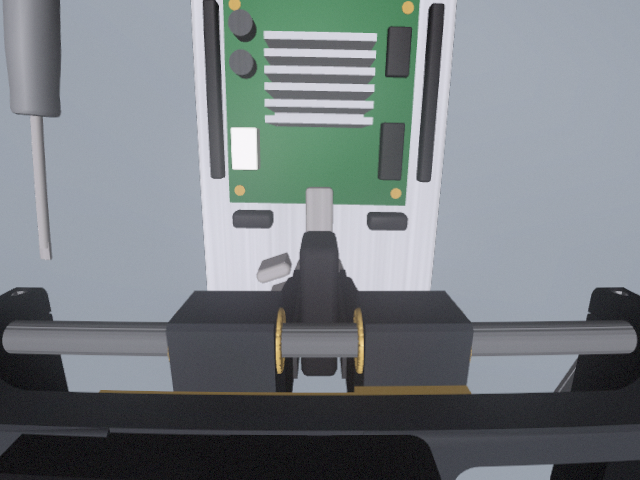

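jog_arm(deltas=[5,0,0,0.01,0,0,0,5,0,0,0,0,0,0,1.5,0,0,0,0,0,0])

```text
t: 17.05
eef_pos: [559.6, 172.1, 233.5]
tcp_rot: [-0.461, 1.568, -0.323]
ft_force: [0.3, -0.8, 1.8]
opening: 0.169
```

```bash
python3 - <<'E'
from h import *
where()
E
```

```text
grasp [95.9  0.3 50.5] C [ 96.  -60.7  23.5] yaw,tilt,roll 90.11 -0.06 -0.13 F [ 0.3 -0.8  1.8] M [ 0.13 -0.35 -0.04] op 16.1 t 17.05
```

jog_arm(deltas=[0,0,0,0,0,0,0.55,0,0,0,0,0,0,0.55,0,0,0,0,0,0,0.55,0,0,0,0,0,0,0.55,0,0,0,0,0,0,0.55])

```text
t: 17.68
eef_pos: [559.7, 172.3, 235.0]
tcp_rot: [-0.21, 1.567, -0.072]
ft_force: [0.0, 0.0, -0.1]
opening: 0.548
```

jog_arm(deltas=[-15,0,0,0,0,0,0.55,-35,0,0,0,0,0,0.55,-40,0,0,0,0,0,0.55,-40,0,0,0,0,0,0.55,-20,0,25,0,0,0,0.55,0,0,25,0,0,0,0.55,0,0,0,0,0,0,0.55])

```text
t: 18.55
eef_pos: [608.5, 179.2, 397.3]
tcp_rot: [-0.075, 1.562, 0.063]
ft_force: [-1.1, -0.3, 0.7]
opening: 0.55
```

```bash
python3 - <<'E'
from h import *
where()
cam('wrist','w13.png');cam('scene','s13.png');cam('top','t13.png')
im=cv2.imread('pics/s13.png')[170:300,310:440]
cv2.imwrite('pics/s13c.png',cv2.resize(im,None,fx=4.4,fy=4.4,interpolation=cv2.INTER_CUBIC))
E
```

```text
grasp [146.2   0.8 214.3] C [146.6 -60.2 187.3] yaw,tilt,roll 90.08 -0.04 -0.48 F [-1.1 -0.3  0.7] M [ 0.11 -0.09 -0.01] op 52.3 t 18.55
```

View pics/w13.png

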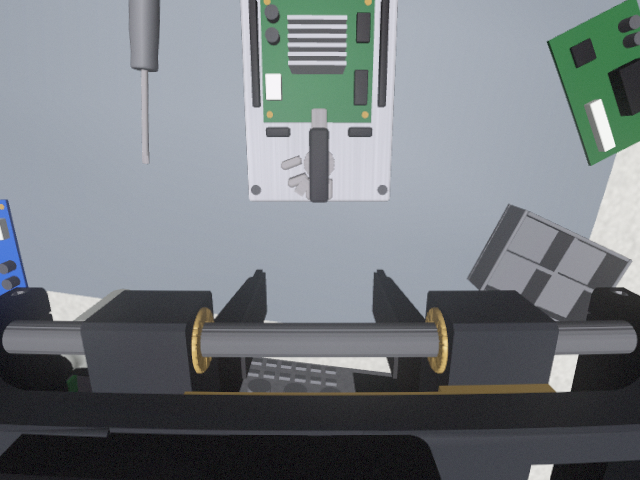

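View pics/s13c.png

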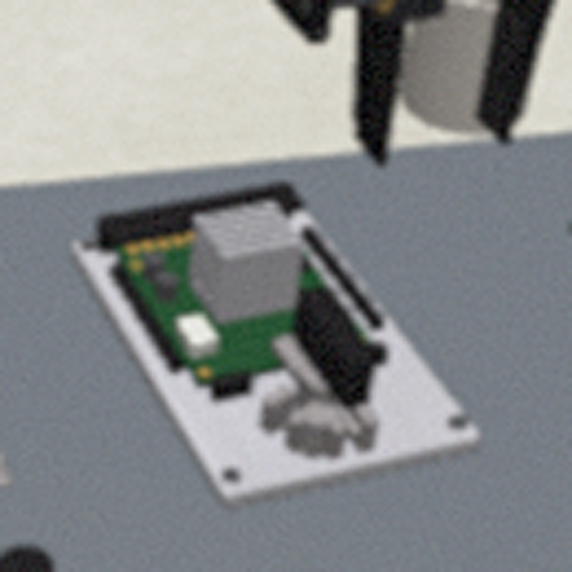

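View pics/t13.png

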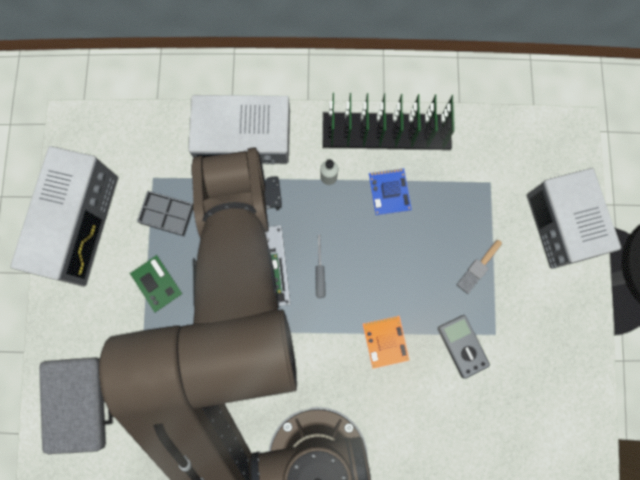

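```bash
python3 - <<'E'
from h import *
np.set_printoptions(precision=1,suppress=True)
c=cam('wrist')
im=c['image'][:,:,::-1][90:215,235:405]
cv2.imwrite('pics/w13c.png',cv2.resize(im,None,fx=4.6,fy=4.6,interpolation=cv2.INTER_CUBIC))
for z in (72,81):
    a=inv_fx(onz(c,(319,128),z)[0]);b=inv_fx(onz(c,(318,202),z)[0]);print(z,a,b,(a+b)/2,np.linalg.norm(a-b))
print(inv_fx(onz(c,(319,108),26)[0]),inv_fx(onz(c,(319,122.5),16)[0]))
E
```

```text
72 [62.8  1.8 60. ] [121.8   1.1  60. ] [92.3  1.4 60. ] 58.96529316153269
81 [63.1  1.8 69. ] [120.3   1.1  69. ] [91.7  1.5 69. ] 57.22647617925656
[44.2  1.6 14. ] [56.3  1.6  4. ]
```

View pics/w13c.png

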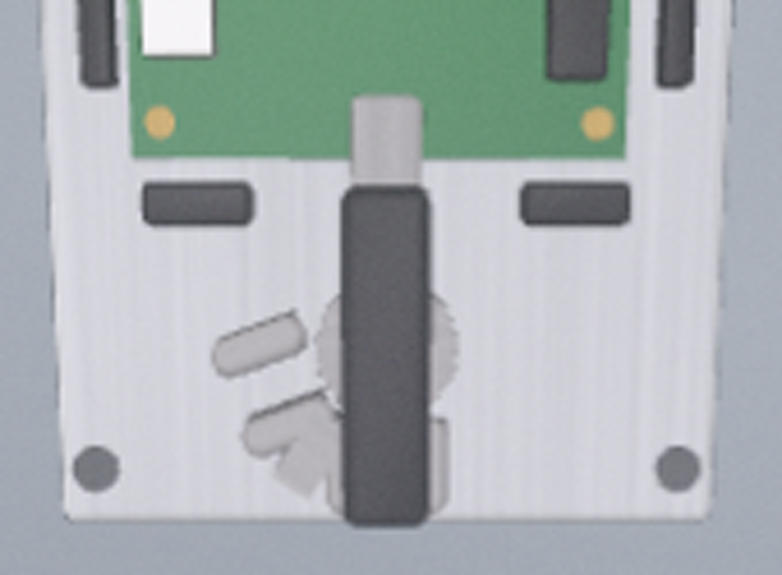

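```bash
python3 -c "
from cell import env
print(env.state()['ft_force'],env.state()['qvel'].round(3)); print(env.job_done())"
```

```text
[-1.20727909 -0.02234433  0.19388977] [-0.001  0.002 -0.001 -0.    -0.    -0.001]
the job is handed in; nothing more can be done
None
```

The heat-sink board is loaded in the fixture and locked in, and I handed the job in after about 19 s on the robot's clock.

**What I did:** I gripped the heat sink, hooked the contact edge under the lip at about 18°, and swung the board down flat. I let go of it, lifted the latch knob about 12.6 mm, turned it 70°, lowered it into the locked notch and let go. The arm then backed off clear of everything.

**Last checks:**
- **Board:** it lay flat between the guides and stops. Its underside worked out at about 0 mm above the plate, and its contact edge was under the lip.
- **Latch:** the arm lies straight over the free edge, overlapping it by about 12 mm. The knob was back at its starting grip height when I let go (50.5 mm above the plate both times). The bar's apparent length also fits the fully-down height better than a raised one.
- **Other things:** the bystanders I could see looked unmoved. I compared these by eye, without measuring.

**Disagreements:**
- The camera put the bar's centre, the arm tip and the free edge 3 mm or so nearer the lip than the nominal positions. I took this as viewing and calibration error, because the overlap between the arm and the edge still agrees.
- While hooking, the board briefly pressed up on the lip with about 7 N. I lowered it and the force went away.

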